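Pry open the pin case and kit the clevis pin

ROBOT

A 6-joint arm with a two-finger parallel gripper is mounted at the origin on the work surface. World frame = base frame: x ahead of the robot, y to its left, z up, the work surface at z = 0. Lengths are in m, angles in rad, forces in N, time in s.
With the tool pointing down it reaches from about 0.4 to 0.925 m from the base axis. Payload 3.4 kg.
Tool frame: the origin (TCP) lies midway between the tips of the shut fingers; the grasp point (between the pads) lies 19 mm behind it; y points along the fingers, z is the direction in which the jaws open and shut, and the axes are right-handed (so a half turn about y gives the same grasp; the last joint's range is limited). The gripper opens to 85 mm and grips with 20 to 120 N. Pads are 22 mm wide; open, the fingers measure 114 mm over their backs; the gripper's body (76 mm by 85 mm) begins 54 mm behind the grasp point. The pads swing forward as they close: fully open they stand 13 mm farther back than shut.
Start: joints at [-1.385, 0.307, 1.506, -0, 1.328, -0.073], TCP at [0.147, -0.556, 0.231] pointing down, gripper open.
Joint ranges: [-3.12, 3.12], [-1.05, 2.28], [0.14, 2.33], [-1.42, 4.57], [0.1, 2.73], [-2.68, 2.68]. Speed limits (rad/s): [2.57, 2.57, 3.14, 3.14, 3.14, 3.14].

INTERFACE

Orientations are given as a unit quaternion [x, y, z, w].
In Python, from cell import manip gives the robot as it stands. The module is installed in compiled form; this text tells all that it offers.
- The arm moves only by the shell command python3 -m jog 'ROWS'. ROWS is JSON, a list of rows, each an object with "delta_pos": the shift along the tool's x, y, z in units of 40 mm (1.0 is 40 mm), a list of three; "twist": the turn, a rotation vector about the tool's x, y, z in units of 6 degrees (1.0 is 6 degrees), a list of three; "jaw": the opening, from 0 (shut) to 1 (fully open). In form: [{"delta_pos": [x, y, z], "twist": [wx, wy, wz], "jaw": jaw}, ...]. A call has 1 to 10 rows; each row is the pose to reach, as a shift and turn from the pose commanded when the call began, along the tool's axes at that moment; what a row does not reach only later rows make up. A row lasts 1/10 s, in which the tool goes at most 50 mm and 8.59 degrees, less where a joint would pass 70% of its speed; a pose out of reach is approached as far as the arm can. A call with a gripper value outside its range is refused whole. The fingers move at their own pace and stop on an object; the grip force is fixed at half the most. Time passes only in rows, so rows that repeat a pose let the fingers close. It gives the time, the measured TCP pose, the force and the opening at its end, in the units of the state.
- manip.get_obs(): the state, without advancing time (a new reading comes with each control period).
- manip.capture(name): name is "scene" or "top" or "wrist"; returns a dict with "pixels" (384x512x3 uint8, blue, green, red), "z_map" (384x512 float32, m along the optical axis (not along the pixel's ray), 0 where there is no reading), "K" (3x3 intrinsics, pixels), "R" (3x3) and "t" (3): a world point X has camera coordinates R X + t. Camera axes: x right, y down, z forward; pixel columns grow to the right and rows downward; lengths in m; the calibration is good to about 2 mm. The wrist camera is an equidistant fisheye: a pixel r from the principal point sees the ray r / f radians off the axis. A picture is of the moment at which its call begins.
- manip.job_done(): hands the job in, once; it reports no verdict.
Trained networks look in a picture, given as the dict that the camera call returned (one of the last four; its "shot" number tells which), for a name from the list of things; names that differ only in an ending like _2 or _b are one class to them, and where a whole thing is asked for, a point or a joint stands for the part that bears it (a point fixed in the world has none). Each returns a list of dicts, best first, with "confidence" (0 to 1); they miss things now and then, are a little off and sometimes report something else, mostly with a low value. They report only what shows in the picture. A call takes as long as a camera call. They do not tell look-alikes from the thing itself.
- manip.search_frame(picture, label): "box" ([left, top, width, height] in pixels, round what is visible of it).
- manip.trace(picture, label): "region" (384x512 bool, what is visible of it) and "box" ([left, top, width, height] in pixels, round what is visible of it).
- manip.tip_of(picture, label): "centre" ([row, column] in pixels: a listed point, or the origin of a listed thing).
The state is a dict: "time_s": time; "qpos": joint angles; "qvel": joint speeds; "joint_efforts": joint torques, N m; "ee_pos": TCP position; "eef_rot": TCP orientation; "contact_force": force on the tool from outside, world axes, zero at the start; "torque": the same for the moment, N m; "opening": finger opening in m.
Only numpy, scipy, OpenCV 4.12 (cv2) and the standard library are available. Lean on these libraries where they do the work, as an engineer would, in place of code of your own. Each camera call takes 0.05 s, during which the arm holds its last target. There are 200 camera calls.

TASK

With the flat-bladed pry tool, lever up the hinged cover of the pin case at the notch under its front edge (lift it with the blade, not with the fingers or the arm) and swing it open to upright or beyond. Lay the pry tool down flat on the bench clear of the case and tray, then take the headed clevis pin out of the case and lay it flat in the clear tray, gently and without dropping it. Leave the cover standing open, the plain headless pin in its cradle, and the screwdriver, lock nuts and canister where they are.

Things in the scene. Friction and masses are not known exactly. Their poses are not given: they have to be found in the camera images.
- case: Fixed grey open-topped pin case, 130 mm (its x, depth) x 170 mm (its y) x 80 mm high, walls and floor 6 mm. Origin: centre of its underside; z up; its notched front wall is on its -x side and roughly faces the robot. Shut, a 5 mm aluminium cover plate of the same outline lies on the rim, 80 to 85 mm high. Inside, two pins lie in lanes along x at y = +35 and -35 mm, axes 45 mm above the bench.
- cover (a joint): Angle of the cover: 0 shut, grows as its front edge rises; 1.57 is upright; stop at 1.9. Stiff hinge: stays at any angle; lifting takes about 2 N at the front edge.
- notch (a point): Middle of the bottom edge of the pry notch, at the outer front face of the case (axes as the case). The notch is a gap cut through the 6 mm front wall, 44 mm wide (along y), 12 mm high: from this point, 68 mm above the bench, up to the underside of the shut cover. Behind it the case is empty down to the pins, whose highest part (the head) is 57 mm above the bench.
- cover_hinge (a point): Middle of the cover's hinge line, on top of the far wall (case x = +65 mm, 80 mm above the bench). The line runs along the case's y; the cover's underside contains it. The cover reaches 130 mm from it; on its top, at the free front edge above the notch, is a dark strip 44 mm long.
- pry_grip (a point): Loose pry tool, 170 mm long, about 120 g: black flat-sided handle 24 mm wide, 30 mm high, with a flat steel blade 18 mm wide, 3 mm thick. It lies on the handle's underside. This point: in the handle, half-way up and across (15 mm above the bench), near the centre of mass; x points to the tip, z up. Handle from x = -65 to +30 mm, blade from +30 to +105 mm at this point's height.
- pry_tip (a point): Middle of the end of the pry tool's blade, 105 mm ahead of pry_grip; axes as there.
- pin_mid (a point): Clevis pin, titanium grey, about 90 g: shank 16 mm diameter and 80 mm long, with a round head 24 mm across, 8 mm thick. Loose in one of the case's two lanes, head towards the hinge. This point is on its axis; x runs along it to the head; shank from x = -45 to +35 mm, head +35 to +43 mm. It starts on cradle saddles (see the plain pin).
- plain_mid (a point): Centre of the plain headless pin, 16 mm diameter, 80 mm long, along its x; loose in the other lane, to stay there. In each lane the pin rests on two saddles 8 mm thick at case x = -28 and +28 mm, with cheeks 6 mm thick up to 49 mm high beside the pin; between them the pin is free down to the case floor.
- tray: Fixed clear acrylic tray with a grey liner, 150 mm (x) x 110 mm (y) x 25 mm high, walls and floor 4 mm. Origin: centre of its underside, z up.
- driver_mid (a point): Loose torque screwdriver with black round handle and round shaft, 200 mm long along x, lying on the bench, handle 26 mm thick; this point is near its middle. Bystander.
- nut1_mid (a point): Loose gold lock nut, hexagon 60 mm across flats, 34 mm high, lying flat; point 15 mm above its underside on the axis. Bystander.
- nut2_mid (a point): The other lock nut, the same. Bystander.
- canister_mid (a point): Loose steel canister, 60 mm diameter, 120 mm high, upright; centre, 60 mm up. Bystander.
There are look-alikes about, which are no part of the job. Of the things that look like the tray, the smaller one is meant.

How it is judged:
On the way, in this order (a step that is already met when the one before it is completed fails the run):
1. the cover is levered up more than 0.3 rad, borne by the pry tool (value of joint cover above 0.3 rad and contact force between pry and cover above 0.2 N), for 0.1 s.
2. the cover stands open more than 1.3 rad (value of joint cover above 1.3 rad), for 0.2 s.
3. the pry tool lies released on the bench, clear of case and tray (height (world z) of pry_grip below 0.021 m and linear speed of pry below 0.02 m/s and contact force between the fingers and pry below 0.1 N and contact force between pry and case below 0.1 N and contact force between pry and tray below 0.1 N and (x of pry_grip in the frame of tray above 0.08 m or x of pry_grip in the frame of tray below -0.08 m or y of pry_grip in the frame of tray above 0.06 m or y of pry_grip in the frame of tray below -0.06 m)), for 0.2 s.
4. the clevis pin lies released in the tray (x of pin_mid in the frame of tray between -0.06 and 0.06 m and y of pin_mid in the frame of tray between -0.047 and 0.047 m and z of pin_mid in the frame of tray below 0.024 m and angle between pin_mid's own x axis and vertical above 1.3 rad and contact force between the fingers and pin below 0.1 N), for 0.2 s.
At the end, for the whole second after the job is handed in: Cover open over 1.3 rad; pry tool at rest on the bench (handle centre below 21 mm), off case and tray; clevis pin at rest in the tray, middle within 60 x 47 mm of its centre, below 24 mm, level within 0.27 rad; plain pin within 20 mm of its place; all released (all of step 3 and all of step 4 and value of joint cover above 1.3 rad and linear speed of pin below 0.02 m/s and z of plain_mid in the frame of case below 0.052 m and distance of plain_mid from where it was at the start of the episode below 0.02 m); the robot touches nothing.
It fails at once if the cover pushed by fingers or arm while open less than 1 rad (value of joint cover below 1 rad and contact force between any of the fingers, the arm and cover above 2 N).
It fails at once if the clevis pin dropped (falling free at more than 0.6 m/s) (linear speed of pin above 0.6 m/s and contact force between the fingers and pin below 0.05 N).
It fails at once if the plain pin moved more than 20 mm (distance of plain_mid from where it was at the start of the episode above 0.02 m).
It fails at once if the screwdriver, a lock nut or the canister moved more than 30 mm (distance of any of driver_mid, nut1_mid, nut2_mid, canister_mid from where it was at the start of the episode above 0.03 m).
It also fails if it takes over 72 s, if anything falls off the work surface, if the arm or the gripper's body presses on something with over 40 N, if the wrist force passes 120 N, or if a joint passes its speed limit or range.

## Working session

There is one attempt and no reset: what is moved stays moved. The work goes in short steps, Python scripts to look and compute and a shell command to move; the robot and the scene stay as the last step left them, time stands still between calls to the robot, and variables do not carry over. Pictures are saved under pics/ and viewed, about 8 in all and at most 12, crops included, and the job is handed in when it is done.

```bash
mkdir -p pics; ls
cat > h.py <<'E'
from cell import manip
import numpy as np, cv2
from scipy.spatial.transform import Rotation as Ro
def world(p,r,c,z=None):
    """pixel->world via depth (pinhole); z given -> intersect plane"""
    K,R,t=map(np.array,(p['K'],p['R'],p['t']))
    ray=np.linalg.inv(K)@[c,r,1.0]
    C=-R.T@t
    if z is None:
        d=p['z_map'][int(round(r)),int(round(c))]; return R.T@(ray*d-t)
    v=R.T@ray; return C+v*(z-C[2])/v[2]
def save(p,n,scale=1.5): cv2.imwrite(f'pics/{n}.png',cv2.resize(p['pixels'],None,fx=scale,fy=scale))
def go(pos,rot=None):
    """print delta in tool units from current pose to target"""
    o=manip.get_obs(); T=Ro.from_quat(o['eef_rot'])
    d=T.inv().apply(np.array(pos)-o['ee_pos'])/0.04
    w=(T.inv()*rot).as_rotvec(degrees=True)/6 if rot is not None else 0
    print('dpos',np.round(d,3),'twist',np.round(w,3),'t',o['time_s'])
E
python3 - <<'E'
from h import *
o=manip.get_obs(); print(o['ee_pos'],o['eef_rot'],Ro.from_quat(o['eef_rot']).as_matrix().round(2))
for cam in('top','scene'):
    p=manip.capture(cam); save(p,cam+'0')
    for n in ['case','notch','cover_hinge','pry_grip','pry_tip','tray','driver_mid','nut1_mid','canister_mid']:
        for d in manip.tip_of(p,n)[:3]:
            r,c=d['centre']; print(cam,n,round(d['confidence'],2),np.round([r,c]),world(p,r,c).round(3))
E
```

```text
pics
[ 0.14699863 -0.55516962  0.23037497] [-0.09127701  0.70191366 -0.70047703  0.0912011 ] [[-0.97 -0.    0.26]
 [-0.26  0.   -0.97]
 [-0.   -1.   -0.  ]]
top case 0.64 [113. 246.] [0.633 0.009 0.084]
top notch 0.6 [135. 245.] [0.583 0.015 0.048]
top cover_hinge 0.64 [ 84. 257.] [ 0.707 -0.022  0.083]
top pry_grip 0.86 [168. 376.] [ 0.485 -0.329  0.032]
top pry_grip 0.52 [181. 317.] [ 0.457 -0.172  0.034]
top pry_tip 0.98 [130. 360.] [ 0.594 -0.298  0.003]
top pry_tip 0.16 [ 98. 172.] [0.699 0.213 0.003]
top tray 0.9 [181. 141.] [0.471 0.301 0.009]
top tray 0.61 [279. 132.] [0.209 0.33  0.005]
top tray 0.5 [ 85. 336.] [ 0.687 -0.216  0.12 ]
top driver_mid 0.62 [100. 169.] [0.689 0.218 0.024]
top driver_mid 0.57 [170. 376.] [ 0.48  -0.329  0.029]
top nut1_mid 0.93 [190. 190.] [0.442 0.165 0.031]
top canister_mid 0.58 [ 84. 338.] [ 0.69  -0.221  0.118]
scene case 0.66 [247. 224.] [0.704 0.05  0.085]
scene notch 0.68 [212. 238.] [0.589 0.022 0.086]
scene cover_hinge 0.83 [240. 196.] [ 0.712 -0.022  0.081]
scene pry_grip 0.87 [180. 156.] [ 0.506 -0.313  0.03 ]
scene pry_tip 0.56 [199. 144.] [ 0.581 -0.302  0.012]
scene tray 0.67 [242. 357.] [0.483 0.308 0.005]
scene tray 0.6 [187. 389.] [0.21  0.341 0.006]
scene driver_mid 0.87 [291. 294.] [0.699 0.219 0.016]
scene nut1_mid 0.97 [217. 309.] [0.47 0.17 0.03]
scene canister_mid 0.55 [217. 131.] [ 0.722 -0.201  0.093]
```

View pics/top0.png

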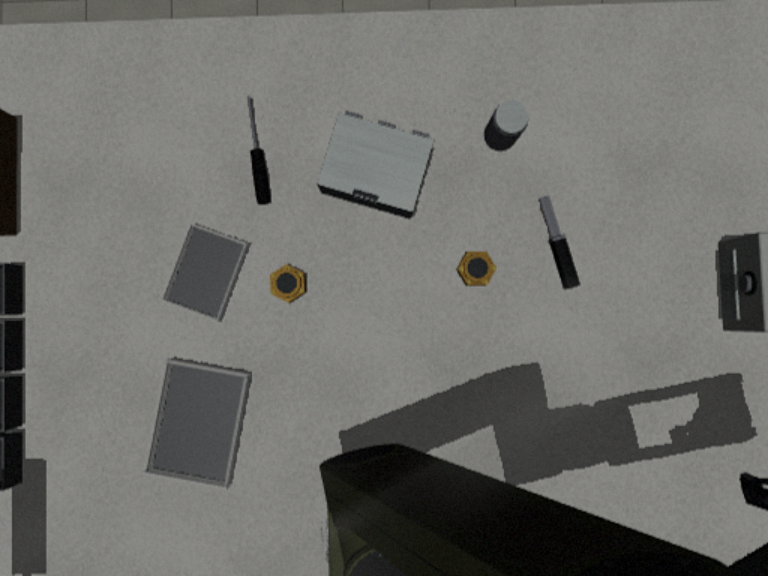

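View pics/scene0.png

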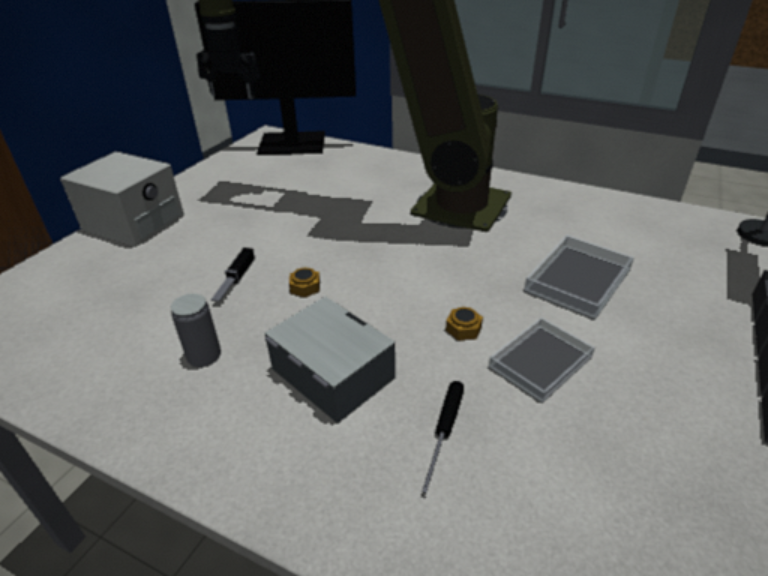

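The top view shows the case at (377,163), in scaled pixels, with its front strip at (366,196). The flat pry tool is on the right: handle (566,262), tip (545,197). The small tray is at (207,271), the larger look-alike at (200,422), and the screwdriver is on the left at (260,165). Next I'll fit the outlines.

Run:
```python
from h import *
p=manip.capture('top')
K,R,t=map(np.array,(p['K'],p['R'],p['t'])); print('cam',-R.T@t, 'f',K[0,0])
v,u=np.mgrid[:384,:512]; ray=np.stack([u,v,np.ones_like(u)],-1)@np.linalg.inv(K).T
W=(ray*p['z_map'][...,None]-t)@R
def rect(m,n):
    q=W[m][:,:2].astype(np.float32); (c,s,a)=cv2.minAreaRect(q); print(n,len(q),'c',np.round(c,4),'size',np.round(s,4),'ang',round(a,1),'z',np.median(W[m][:,2]).round(4)); 
box=lambda x0,x1,y0,y1,z0,z1:(W[...,0]>x0)&(W[...,0]<x1)&(W[...,1]>y0)&(W[...,1]<y1)&(W[...,2]>z0)&(W[...,2]<z1)
rect(box(.5,.8,-.12,.14,.078,.095),'cover')
rect(box(.4,.62,-.38,-.26,.02,.04),'handle')
for d in manip.trace(p,'pry_grip')[:2]:
    m=d['region']; 
    if W[m][:,1].mean()<-.2: rect(m&(W[...,2]>.0),'pry mask')
for d in manip.trace(p,'tray')[:2]:
    rect(d['region']&(W[...,2]<.04),'tray %.2f'%d['confidence'])
s=manip.capture('scene')
for pp,l in((p,'top'),(s,'scene')):
  for n,z in(('pry_tip',.015),('pry_grip',.03),('notch',.068),('cover_hinge',.08)):
    for d in manip.tip_of(pp,n)[:1]: print(l,n,round(d['confidence'],2),world(pp,*d['centre'],z).round(4))
```

```text
cam [ 0.37554429 -0.00511562  1.25080441] f 461.4077074114379
cover 3406 c [ 0.6483 -0.0017] size [0.1707 0.1372] ang 72.0 z 0.0854
handle 373 c [ 0.5044 -0.322 ] size [0.1671 0.0258] ang 14.2 z 0.0296
pry mask 622 c [ 0.4189 -0.2031] size [0.1624 0.3714] ang 36.0 z 0.0263
tray 0.97 4595 c [0.1982 0.3274] size [0.1504 0.2142] ang 78.3 z 0.0071
tray 0.90 2356 c [0.4725 0.3151] size [0.1203 0.1499] ang 68.7 z 0.0054
top pry_tip 0.9 [ 0.5886 -0.2975  0.015 ]
top pry_grip 0.79 [ 0.4911 -0.3346  0.03  ]
top notch 0.89 [0.5784 0.0094 0.068 ]
top cover_hinge 0.61 [ 0.7165 -0.0242  0.08  ]
scene pry_tip 0.62 [ 0.5785 -0.3153  0.015 ]
scene pry_grip 0.68 [ 0.4808 -0.3306  0.03  ]
scene notch 0.58 [0.57   0.0108 0.068 ]
scene cover_hinge 0.94 [ 0.7164 -0.0157  0.08  ]
```

```bash
cat >> h.py <<'E'
def down(yaw,pitch=0):
    """tool pointing down, tool x = -(heading yaw deg); pitch>0 raises what points ahead"""
    c,s=np.cos(np.radians(yaw)),np.sin(np.radians(yaw))
    h=np.array([c,s,0]); M=np.stack([-h,[0,0,-1],np.cross(-h,[0,0,-1])],1)
    l=np.array([-s,c,0]); return Ro.from_rotvec(-l*np.radians(pitch))*Ro.from_matrix(M)
E
python3 -c "
from h import *
go([0.485,-0.327,0.16],down(14.2))"
```

```text
dpos [-9.63   1.783 -3.369] twist [0.001 0.105 0.   ] t 1.6
```

```bash
python3 -m jog '[{"delta_pos":[-9.63,1.78,-3.37],"twist":[0,0.1,0],"jaw":0.6},{"delta_pos":[-9.63,1.78,-3.37],"twist":[0,0.1,0],"jaw":0.6},{"delta_pos":[-9.63,1.78,-3.37],"twist":[0,0.1,0],"jaw":0.6},{"delta_pos":[-9.63,1.78,-3.37],"twist":[0,0.1,0],"jaw":0.6},{"delta_pos":[-9.63,1.78,-3.37],"twist":[0,0.1,0],"jaw":0.6},{"delta_pos":[-9.63,1.78,-3.37],"twist":[0,0.1,0],"jaw":0.6},{"delta_pos":[-9.63,1.78,-3.37],"twist":[0,0.1,0],"jaw":0.6},{"delta_pos":[-9.63,1.78,-3.37],"twist":[0,0.1,0],"jaw":0.6},{"delta_pos":[-9.63,1.78,-3.37],"twist":[0,0.1,0],"jaw":0.6},{"delta_pos":[-9.63,1.78,-3.37],"twist":[0,0.1,0],"jaw":0.6}]'
cat >> h.py <<'E'
def fworld(p,r,c,z):
    """fisheye pixel -> world on plane z"""
    K,R,t=map(np.array,(p['K'],p['R'],p['t'])); a=np.array([(c-K[0,2])/K[0,0],(r-K[1,2])/K[1,1]])
    th=np.linalg.norm(a); d=np.r_[a/max(th,1e-9)*np.sin(th),np.cos(th)]
    v=R.T@d; C=-R.T@t; return C+v*(z-C[2])/v[2]
def fpix(p,X):
    K,R,t=map(np.array,(p['K'],p['R'],p['t'])); q=R@np.array(X)+t
    th=np.arctan2(np.hypot(q[0],q[1]),q[2]); e=q[:2]/np.hypot(q[0],q[1])*th
    return np.array([K[0,0]*e[0]+K[0,2],K[1,1]*e[1]+K[1,2]])
E
python3 - <<'E'
from h import *
p=manip.capture('wrist'); save(p,'w1')
print(manip.get_obs()['ee_pos'], manip.get_obs()['opening'])
for n,z in(('pry_tip',.015),('pry_grip',.03)):
    for d in manip.tip_of(p,n)[:2]: print(n,round(d['confidence'],2),np.round(d['centre']),fworld(p,*d['centre'],z).round(4))
for d in manip.trace(p,'pry_grip')[:1]:
    m=d['region']; r,c=np.nonzero(m)
    q=np.array([fworld(p,a,b,.03)[:2] for a,b in zip(r,c)],np.float32); print(d['confidence'],cv2.minAreaRect(q))
E
```

```text
time_s: 2.6
ee_pos: [0.4864, -0.3254, 0.1595]
eef_rot: [-0.089, 0.702, -0.701, 0.089]
contact_force: [-0.9, -0.3, 0.6]
opening: 0.0513
[ 0.48508093 -0.3265864   0.1597897 ] 0.05143880100426981
pry_tip 0.59 [ 72. 251.] [ 0.5895 -0.3002  0.015 ]
pry_grip 0.94 [181. 251.] [ 0.4901 -0.3258  0.03  ]
0.97 ((0.5068440437316895, -0.3219870626926422), (0.16594426333904266, 0.02372162975370884), 14.753995895385742)
```

View pics/w1.png

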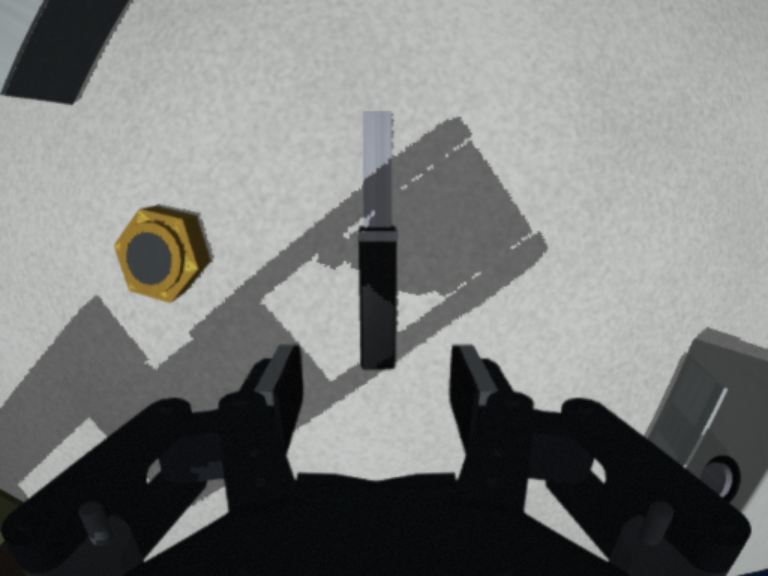

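Tool seen at column 252, tip row 74 and handle rows 152–245, in original pixels. It sits centred between the open fingers, so I'm descending to grip.

```bash
python3 -m jog '[{"delta_pos":[0,1.0,0],"twist":[0,0,0],"jaw":0.6},{"delta_pos":[-0.02,2.0,0],"twist":[0,0.1,0],"jaw":0.6},{"delta_pos":[-0.03,2.8,0],"twist":[0,0.1,0],"jaw":0.6},{"delta_pos":[-0.03,3.5,0],"twist":[0,0.1,0],"jaw":0.6},{"delta_pos":[-0.03,3.81,0],"twist":[0,0.1,0],"jaw":0.6},{"delta_pos":[-0.03,3.81,0],"twist":[0,0.1,0],"jaw":0.6},{"delta_pos":[-0.03,3.81,0],"twist":[0,0.1,0],"jaw":0},{"delta_pos":[-0.03,3.81,0],"twist":[0,0.1,0],"jaw":0},{"delta_pos":[-0.03,3.81,0],"twist":[0,0.1,0],"jaw":0},{"delta_pos":[-0.03,3.81,0],"twist":[0,0.1,0],"jaw":0}]'
python3 -m jog '[{"delta_pos":[0,0,0],"twist":[0,0,0],"jaw":0},{"delta_pos":[0,0,0],"twist":[0,0,0],"jaw":0},{"delta_pos":[0,0,0],"twist":[0,0,0],"jaw":0}]'
```

```text
time_s: 3.8
ee_pos: [0.4873, -0.3278, 0.0097]
eef_rot: [0.083, -0.701, 0.703, -0.085]
contact_force: [-2.1, -1.8, 6.5]
opening: 0.0228
time_s: 4.1
ee_pos: [0.4873, -0.3278, 0.0097]
eef_rot: [0.083, -0.701, 0.703, -0.085]
contact_force: [-1.3, -0.5, 7.0]
opening: 0.0226
```

```bash
python3 -c "
from h import *
go([0.4606,0.0587,0.16],down(-18))"
```

```text
dpos [-1.638 -3.787 -9.535] twist [-0.025  5.274 -0.028] t 4.1
```

```bash
python3 -m jog '[{"delta_pos":[0,-1.0,0],"twist":[0,0,0],"jaw":0},{"delta_pos":[0,-2.0,0],"twist":[0,0,0],"jaw":0},{"delta_pos":[-0.2,-3.0,-1],"twist":[0,0.6,0],"jaw":0},{"delta_pos":[-0.4,-3.78,-2],"twist":[0,1.2,0],"jaw":0},{"delta_pos":[-0.6,-3.78,-3.2],"twist":[0,1.8,0],"jaw":0},{"delta_pos":[-0.8,-3.78,-4.4],"twist":[0,2.5,0],"jaw":0},{"delta_pos":[-1.0,-3.78,-5.6],"twist":[0,3.2,0],"jaw":0},{"delta_pos":[-1.2,-3.78,-6.8],"twist":[0,3.9,0],"jaw":0},{"delta_pos":[-1.4,-3.78,-8],"twist":[0,4.6,0],"jaw":0},{"delta_pos":[-1.64,-3.78,-9.2],"twist":[0,5.27,0],"jaw":0}]'
python3 -m jog '[{"delta_pos":[0,0,-0.33],"twist":[0,0,0],"jaw":0},{"delta_pos":[0,0,-0.33],"twist":[0,0,0],"jaw":0},{"delta_pos":[0,0,-0.33],"twist":[0,0,0],"jaw":0}]'
python3 - <<'E'
from h import *
p=manip.capture('wrist'); cv2.imwrite('pics/w2.png',cv2.resize(p['pixels'],None,fx=1.5,fy=1.5))
o=manip.get_obs(); print(o['ee_pos'],o['opening'])
for n,z in(('notch',.068),('notch',.085),('cover_hinge',.085),('pry_tip',.165)):
    for d in manip.tip_of(p,n)[:2]: print(n,z,round(d['confidence'],2),np.round(d['centre'],1),fworld(p,*d['centre'],z).round(4))
for d in manip.trace(p,'cover')[:1]:
    r,c=np.nonzero(d['region'])
    q=np.array([fworld(p,a,b,.085)[:2] for a,b in zip(r,c)],np.float32); R=cv2.minAreaRect(q); print(d['confidence'],R,cv2.boxPoints(R))
t=manip.capture('top')
for d in manip.tip_of(t,'pry_tip')[:2]: print('top tip',d['confidence'],world(t,*d['centre']),world(t,*d['centre'],.165))
E
```

```text
time_s: 5.1
ee_pos: [0.4623, 0.0484, 0.1595]
eef_rot: [0.112, 0.698, -0.698, -0.111]
contact_force: [0.9, -0.5, -2.0]
opening: 0.0228
time_s: 5.4
ee_pos: [0.4675, 0.0585, 0.1591]
eef_rot: [-0.11, -0.698, 0.699, 0.11]
contact_force: [-0.7, 0.3, -1.7]
opening: 0.0228
[0.46740678 0.057942   0.15900695] 0.02286941728216192
pry_tip 0.165 0.7 [ 29.  245.6] [0.5688 0.0267 0.165 ]
0.62 ((0.6010868549346924, 0.013830646872520447), (0.17021366953849792, 0.04046759009361267), 72.14447021484375) [[ 0.55573237 -0.06097277]
 [ 0.5942508  -0.07338087]
 [ 0.64644134  0.08863407]
 [ 0.6079229   0.10104216]]
```

View pics/w2.png

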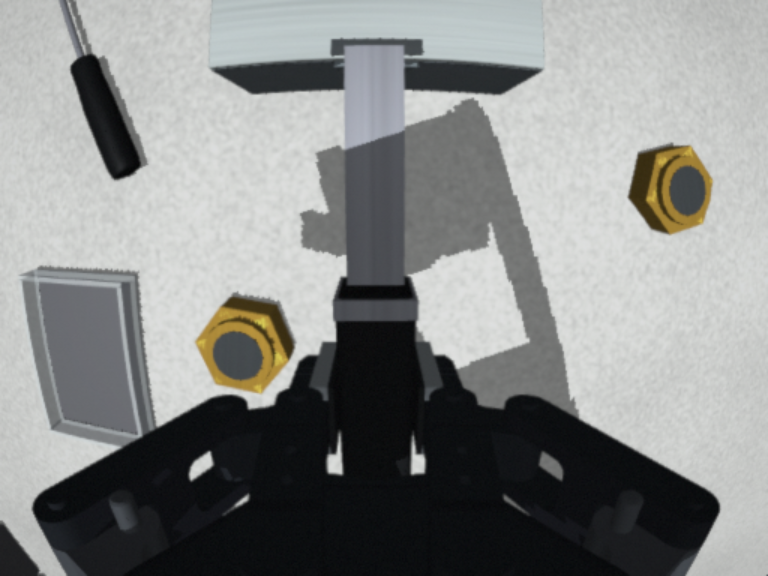

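The dark strip (columns 332–423 at 1.5x, near row 54) is almost dead ahead of the blade (345–404). Now I'll turn the strip and the cover's front corners into positions.

Run:
```python
from h import *
p=manip.capture('wrist')
for n,c,r in(('cornerL',210,67),('cornerR',543,69),('stripL',332,53),('stripR',423,53),('tip',374.5,44)):
    print(n,fworld(p,r/1.5,c/1.5,.085 if n!='tip' else .1645).round(4))
t=fworld(p,44/1.5,374.5/1.5,.1645); s=manip.get_obs(); print(t[:2]-s['ee_pos'][:2],np.linalg.norm(t[:2]-s['ee_pos'][:2]))
```

```text
cornerL [0.6096 0.0976 0.085 ]
cornerR [ 0.5568 -0.0608  0.085 ]
stripL [0.5925 0.0379 0.085 ]
stripR [ 0.579  -0.0037  0.085 ]
tip [0.5679 0.0243 0.1645]
[ 0.1005464  -0.03397633] 0.10613185051161217
```

```bash
python3 -m jog '[{"delta_pos":[0.1,0.8,0],"twist":[0,0,0],"jaw":0},{"delta_pos":[0.1,1.6,0],"twist":[0,0,0],"jaw":0},{"delta_pos":[0.1,2.27,0],"twist":[0,0,0],"jaw":0},{"delta_pos":[0.1,2.27,0],"twist":[0,0,0],"jaw":0},{"delta_pos":[0.1,2.27,0],"twist":[0,0,0],"jaw":0}]'
python3 - <<'E'
from h import *
s=manip.capture('scene'); t=manip.capture('top')
for n,p in(('scene',s),('top',t)):
    for d in manip.tip_of(p,'pry_tip')[:2]: print(n,d['confidence'],np.round(d['centre'],1),world(p,*d['centre']).round(4),world(p,*d['centre'],.074).round(4))
K,R,tt=map(np.array,(t['K'],t['R'],t['t']))
v,u=np.mgrid[:384,:512]; W=((np.stack([u,v,np.ones_like(u)],-1)@np.linalg.inv(K).T)*t['z_map'][...,None]-tt)@R
T=manip.get_obs()['ee_pos']; h=np.array([np.cos(np.radians(-18.2)),np.sin(np.radians(-18.2))]); print(T)
q=W[...,:2]-T[:2]; a=q@h; b=q@[-h[1],h[0]]
for lo in range(30,125,10):
    m=(a>lo/1e3)&(a<lo/1e3+.01)&(abs(b)<.006); print(lo,m.sum(),np.sort(W[m][:,2]).round(4)[::max(1,m.sum()//5)])
E
```

```text
time_s: 6.35
ee_pos: [0.4634, 0.0601, 0.0681]
eef_rot: [-0.11, -0.698, 0.698, 0.111]
contact_force: [0.3, -0.2, -1.6]
opening: 0.023
scene 0.81 [211.4 244.1] [ 0.4914 -0.016  -0.0017] [0.5678 0.0274 0.074 ]
[0.46489832 0.0602303  0.06953759]
30 28 [0.4558 0.4581 0.4605 0.463  0.4656 0.4674]
40 1 [0.4501]
50 0 []
60 0 []
70 0 []
80 0 []
90 4 [0.0717 0.0751 0.0752 0.0757]
100 2 [0.0736 0.075 ]
110 0 []
120 31 [-0.0008  0.014   0.0434  0.0641  0.083   0.0895]
```

```bash
python3 -m jog '[{"delta_pos":[-0.3,0,0],"twist":[0,0,0],"jaw":0},{"delta_pos":[-0.55,0,0],"twist":[0,0,0],"jaw":0},{"delta_pos":[-0.7,0,0],"twist":[0,0,0],"jaw":0},{"delta_pos":[-0.85,0,0],"twist":[0,0,0],"jaw":0},{"delta_pos":[-1.0,0,0],"twist":[0,0,0],"jaw":0},{"delta_pos":[-1.15,0,0],"twist":[0,0,0],"jaw":0},{"delta_pos":[-1.25,0,0],"twist":[0,0,0],"jaw":0},{"delta_pos":[-1.25,0,0],"twist":[0,0,0],"jaw":0}]'
python3 - <<'E'
from h import *
p=manip.capture('wrist'); save(p,'w3')
o=manip.get_obs(); print(o['ee_pos'],o['contact_force'])
for n,c,r in(('cornerL',210,67),):pass
E
```

```text
time_s: 7.35
ee_pos: [0.5118, 0.0446, 0.0681]
eef_rot: [0.111, 0.698, -0.698, -0.11]
contact_force: [1.0, 0.1, -1.2]
opening: 0.0226
[0.51117548 0.0447033  0.06801024] [ 0.09890535 -0.38707947 -1.33983786]
```

View pics/w3.png

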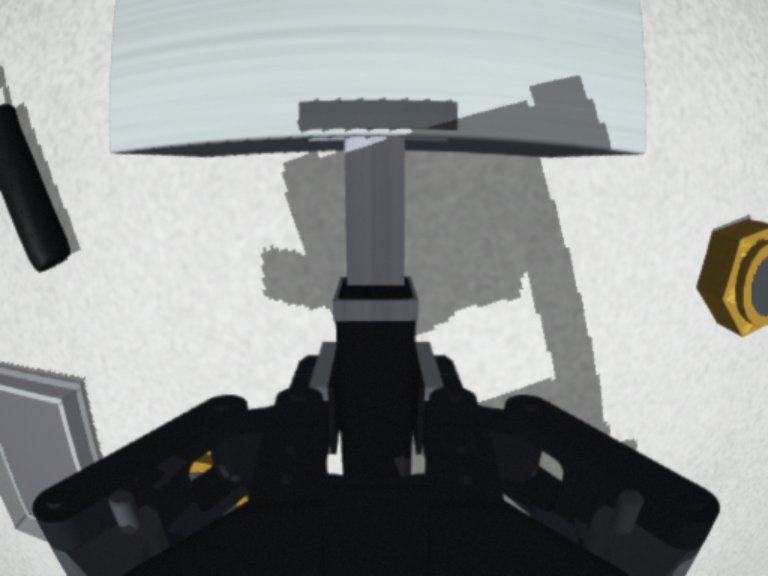

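The blade is under the cover edge (row 137 at 1.5x) below the strip, with no contact force yet. I'm levering along the arc now.

```bash
python3 -m jog '[{"delta_pos":[0,-0.15,0],"twist":[0,0,0],"jaw":0},{"delta_pos":[-0.01,-0.3,0],"twist":[0,0,0],"jaw":0},{"delta_pos":[-0.02,-0.45,0],"twist":[0,0,0],"jaw":0},{"delta_pos":[-0.05,-0.64,0],"twist":[0,0,0],"jaw":0},{"delta_pos":[-0.08,-0.76,0],"twist":[0,0,0],"jaw":0},{"delta_pos":[-0.12,-0.89,0],"twist":[0,0,0],"jaw":0},{"delta_pos":[-0.2,-1.13,0],"twist":[0,0,0],"jaw":0},{"delta_pos":[-0.26,-1.25,0],"twist":[0,0,0],"jaw":0},{"delta_pos":[-0.32,-1.37,0],"twist":[0,0,0],"jaw":0},{"delta_pos":[-0.32,-1.37,0],"twist":[0,0,0],"jaw":0}]'
python3 - <<'E'
from h import *
p=manip.capture('scene'); cv2.imwrite('pics/s4.png',cv2.resize(p['pixels'][120:320,100:400],None,fx=2.5,fy=2.5))
o=manip.get_obs(); print(o['ee_pos'],o['contact_force'])
E
```

```text
time_s: 8.4
ee_pos: [0.5246, 0.0407, 0.1239]
eef_rot: [0.112, 0.699, -0.698, -0.11]
contact_force: [-0.8, 0.2, -1.2]
opening: 0.0228
[0.5246212  0.04062652 0.12359928] [ 0.03379014 -0.17533436 -1.31816255]
```

View pics/s4.png

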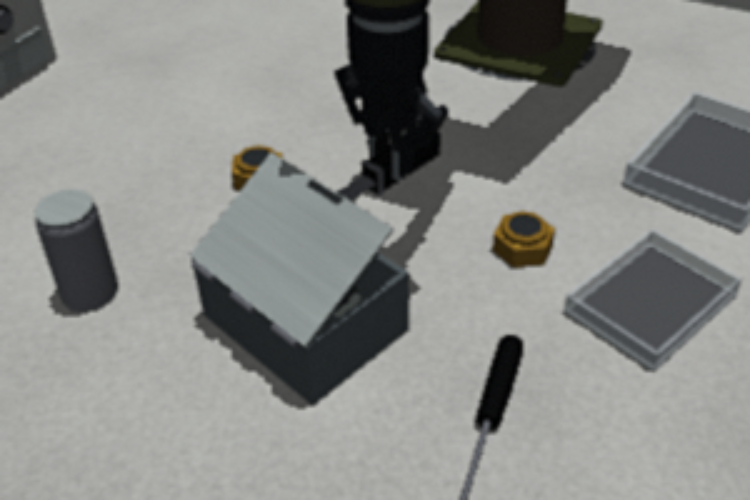

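The cover stands at about 0.5 rad on the blade. Continuing along the arc.

```bash
python3 -m jog '[{"delta_pos":[-0.07,-0.11,0],"twist":[0,0,0],"jaw":0},{"delta_pos":[-0.14,-0.22,0],"twist":[0,0,0],"jaw":0},{"delta_pos":[-0.29,-0.43,0],"twist":[0,0,0],"jaw":0},{"delta_pos":[-0.47,-0.62,0],"twist":[0,0,0],"jaw":0},{"delta_pos":[-0.67,-0.79,0],"twist":[0,0,0],"jaw":0},{"delta_pos":[-0.88,-0.94,0],"twist":[0,0,0],"jaw":0},{"delta_pos":[-1.1,-1.07,0],"twist":[0,0,0],"jaw":0},{"delta_pos":[-1.34,-1.18,0],"twist":[0,0,0],"jaw":0},{"delta_pos":[-1.59,-1.26,0],"twist":[0,0,0],"jaw":0},{"delta_pos":[-1.84,-1.31,0],"twist":[0,0,0],"jaw":0}]'
python3 -m jog '[{"delta_pos":[-0.2,-0.04,0],"twist":[0,0,0],"jaw":0},{"delta_pos":[-0.4,-0.05,0],"twist":[0,0,0],"jaw":0},{"delta_pos":[-0.6,-0.05,0],"twist":[0,0,0],"jaw":0},{"delta_pos":[-0.8,-0.05,0],"twist":[0,0,0],"jaw":0},{"delta_pos":[-1.0,-0.05,0],"twist":[0,0,0],"jaw":0},{"delta_pos":[-1.05,-0.05,0],"twist":[0,0,0],"jaw":0},{"delta_pos":[-1.05,-0.05,0],"twist":[0,0,0],"jaw":0}]'
python3 - <<'E'
from h import *
p=manip.capture('scene'); cv2.imwrite('pics/s5.png',cv2.resize(p['pixels'][120:320,100:400],None,fx=2.5,fy=2.5))
o=manip.get_obs(); print(o['ee_pos'],o['contact_force'],Ro.from_quat(o['eef_rot']).as_matrix().round(3))
E
```

```text
time_s: 9.45
ee_pos: [0.5942, 0.0177, 0.1757]
eef_rot: [-0.111, -0.698, 0.698, 0.11]
contact_force: [-1.2, 0.0, -2.7]
opening: 0.0229
time_s: 10.15
ee_pos: [0.6341, 0.0048, 0.1774]
eef_rot: [-0.111, -0.698, 0.698, 0.11]
contact_force: [0.1, -0.1, -1.5]
opening: 0.0227
[0.63384185 0.00492469 0.17751362] [ 0.55432581 -0.03802367 -1.52369043] [[-0.951  0.001 -0.309]
 [ 0.309 -0.    -0.951]
 [-0.001 -1.    -0.   ]]
```

View pics/s5.png

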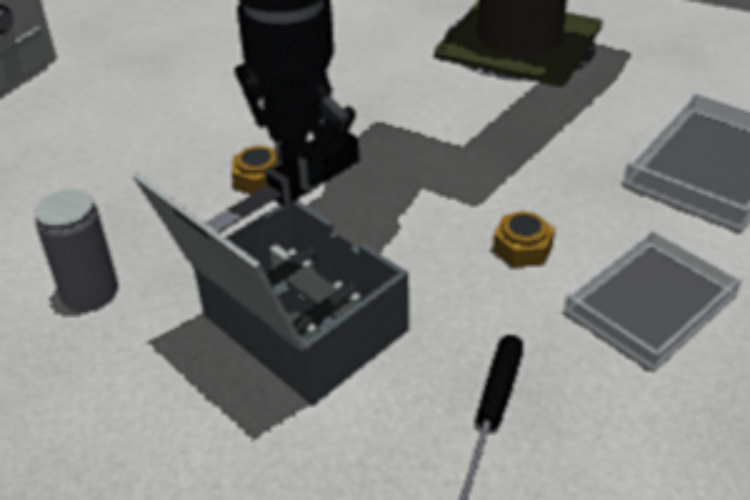

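The cover is past upright (about 1.7 rad) and leans back by itself; the pins are visible in the case. Backing out and returning the pry tool to its old spot.

```bash
python3 -m jog '[{"delta_pos":[1.0,-0.1,0],"twist":[0,0,0],"jaw":0},{"delta_pos":[2.0,-0.1,0],"twist":[0,0,0],"jaw":0},{"delta_pos":[2.8,-0.1,0],"twist":[0,0,0],"jaw":0},{"delta_pos":[2.8,-0.1,0],"twist":[0,0,0],"jaw":0}]'
python3 -c "
from h import *
go([0.4873,-0.3278,0.06],down(14.6)); print(manip.get_obs()['ee_pos'])"
```

```text
time_s: 10.6
ee_pos: [0.521, 0.0409, 0.1813]
eef_rot: [-0.108, -0.698, 0.699, 0.112]
contact_force: [0.3, 0.4, -1.0]
opening: 0.0225
dpos [-2.047  3.03   9.027] twist [ 4.000e-03 -5.418e+00  4.500e-02] t 10.6
[0.52098196 0.04090849 0.18125321]
```

```bash
python3 -m jog '[{"delta_pos":[-0.2,0,1.1],"twist":[0,-0.7,0],"jaw":0},{"delta_pos":[-0.5,0,2.2],"twist":[0,-1.4,0],"jaw":0},{"delta_pos":[-0.8,0,3.3],"twist":[0,-2.1,0],"jaw":0},{"delta_pos":[-1.1,0,4.4],"twist":[0,-2.8,0],"jaw":0},{"delta_pos":[-1.4,0.5,5.5],"twist":[0,-3.5,0],"jaw":0},{"delta_pos":[-1.6,1,6.6],"twist":[0,-4.2,0],"jaw":0},{"delta_pos":[-1.8,1.6,7.7],"twist":[0,-4.9,0],"jaw":0},{"delta_pos":[-2.05,2.3,8.6],"twist":[0,-5.42,0],"jaw":0},{"delta_pos":[-2.05,3.03,9.02],"twist":[0,-5.42,0],"jaw":0},{"delta_pos":[-2.05,3.03,9.02],"twist":[0,-5.42,0],"jaw":0}]'
python3 -c "
from h import *
go([0.4873,-0.3278,0.0105],down(14.6)); print(manip.get_obs()['ee_pos'])"
```

```text
time_s: 11.6
ee_pos: [0.4909, -0.3307, 0.0565]
eef_rot: [-0.09, 0.703, -0.701, 0.087]
contact_force: [-0.7, 0.0, -1.1]
opening: 0.0226
dpos [ 0.066  1.15  -0.088] twist [ 0.034 -0.045  0.036] t 11.6
[ 0.49094555 -0.33067624  0.05648267]
```

```bash
python3 -m jog '[{"delta_pos":[0,0.5,0],"twist":[0,0,0],"jaw":0},{"delta_pos":[0,0.9,0],"twist":[0,0,0],"jaw":0},{"delta_pos":[0,1.05,0],"twist":[0,0,0],"jaw":0},{"delta_pos":[0,1.12,0],"twist":[0,0,0],"jaw":0},{"delta_pos":[0,1.15,0],"twist":[0,0,0],"jaw":0},{"delta_pos":[0,1.15,0],"twist":[0,0,0],"jaw":0}]'
python3 -m jog '[{"delta_pos":[0,0,0],"twist":[0,0,0],"jaw":0.3},{"delta_pos":[0,0,0],"twist":[0,0,0],"jaw":0.6},{"delta_pos":[0,0,0],"twist":[0,0,0],"jaw":0.6},{"delta_pos":[0,0,0],"twist":[0,0,0],"jaw":0.6},{"delta_pos":[0,-0.8,0],"twist":[0,0,0],"jaw":0.6},{"delta_pos":[0,-2,0],"twist":[0,0,0],"jaw":0.6},{"delta_pos":[0,-3.2,0],"twist":[0,0,0],"jaw":0.6},{"delta_pos":[0,-4.4,0],"twist":[0,0,0],"jaw":0.6},{"delta_pos":[0,-5.2,0],"twist":[0,0,0],"jaw":0.6},{"delta_pos":[0,-5.2,0],"twist":[0,0,0],"jaw":0.6}]'
python3 - <<'E'
from h import *
t=manip.capture('top'); s=manip.capture('scene')
cv2.imwrite('pics/t6.png',np.hstack([cv2.resize(t['pixels'][40:230,190:420],None,fx=1.7,fy=1.7),cv2.resize(s['pixels'][130:320,100:320],None,fx=1.7,fy=1.7)]))
for n,p in(('t',t),('s',s)):
  for l,z in(('pin_mid',.053),('plain_mid',.053),('pry_grip',.03)):
    for d in manip.tip_of(p,l)[:2]: print(n,l,round(d['confidence'],2),np.round(d['centre']),world(p,*d['centre']).round(4),world(p,*d['centre'],z).round(4))
E
```

```text
time_s: 12.2
ee_pos: [0.4939, -0.3289, 0.015]
eef_rot: [0.089, -0.701, 0.702, -0.09]
contact_force: [0.6, 0.2, -1.6]
opening: 0.0229
time_s: 13.2
ee_pos: [0.496, -0.331, 0.2284]
eef_rot: [0.086, -0.698, 0.704, -0.092]
contact_force: [0.6, 0.1, -0.5]
opening: 0.0511
t pin_mid 0.63 [114. 264.] [ 0.6339 -0.0384  0.0523] [ 0.6337 -0.0384  0.053 ]
t plain_mid 0.67 [108. 236.] [0.6534 0.0367 0.052 ] [0.6532 0.0367 0.053 ]
t pry_grip 0.6 [170. 376.] [ 0.4806 -0.3291  0.0311] [ 0.4807 -0.3294  0.03  ]
s pin_mid 0.57 [228. 209.] [ 0.6384 -0.0367  0.0491] [ 0.6417 -0.0342  0.053 ]
s plain_mid 0.68 [290. 293.] [0.6928 0.214  0.0075] [0.7256 0.2248 0.053 ]
s plain_mid 0.45 [243. 230.] [0.6593 0.0354 0.0494] [0.6623 0.0373 0.053 ]
s pry_grip 0.89 [175. 154.] [ 0.4892 -0.3354  0.0297] [ 0.4895 -0.3351  0.03  ]
```

View pics/t6.png

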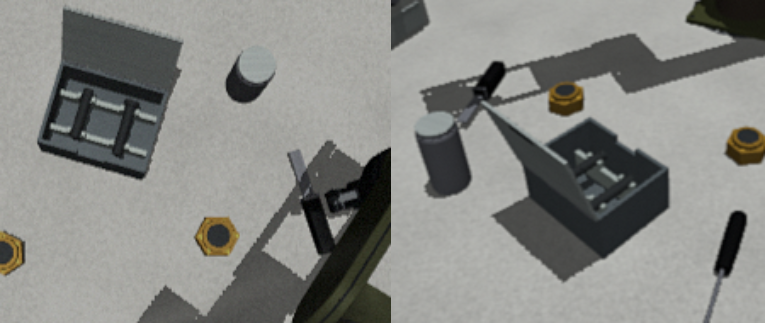

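The pry tool lies flat and released; the canister and nuts are unmoved. The headed pin is in the right-hand lane (-y), near (0.637, -0.036).

```bash
python3 -c "
from h import *
go([0.62,-0.033,0.2],down(-18)); print(manip.get_obs()['ee_pos'])"
```

```text
dpos [-4.94   0.515 -6.344] twist [0.019 5.421 0.027] t 13.6
[ 0.4924247  -0.32825326  0.22033937]
```

```bash
python3 -m jog '[{"delta_pos":[-0.2,0.1,-1],"twist":[0,0.8,0],"jaw":0.45},{"delta_pos":[-0.5,0.2,-2],"twist":[0,1.6,0],"jaw":0.45},{"delta_pos":[-1,0.3,-3],"twist":[0,2.4,0],"jaw":0.45},{"delta_pos":[-1.8,0.4,-4],"twist":[0,3.2,0],"jaw":0.45},{"delta_pos":[-2.6,0.5,-5],"twist":[0,4,0],"jaw":0.45},{"delta_pos":[-3.4,0.5,-6],"twist":[0,4.8,0],"jaw":0.45},{"delta_pos":[-4.2,0.5,-6.34],"twist":[0,5.42,0],"jaw":0.45},{"delta_pos":[-4.94,0.5,-6.34],"twist":[0,5.42,0],"jaw":0.45},{"delta_pos":[-4.94,0.5,-6.34],"twist":[0,5.42,0],"jaw":0.45},{"delta_pos":[-4.94,0.5,-6.34],"twist":[0,5.42,0],"jaw":0.45}]'
python3 - <<'E'
from h import *
p=manip.capture('wrist'); save(p,'w7')
o=manip.get_obs(); print(o['ee_pos'],o['opening'])
for l,z in(('pin_mid',.053),('plain_mid',.053)):
    for d in manip.tip_of(p,l)[:2]: print(l,round(d['confidence'],2),np.round(d['centre'],1),fworld(p,*d['centre'],z).round(4))
for d in manip.trace(p,'pin_mid')[:2]:
    r,c=np.nonzero(d['region'])
    q=np.array([fworld(p,a,b,.05)[:2] for a,b in zip(r,c)],np.float32); print(d['confidence'],cv2.minAreaRect(q))
E
```

```text
time_s: 14.6
ee_pos: [0.6206, -0.0333, 0.2007]
eef_rot: [-0.109, -0.698, 0.699, 0.111]
contact_force: [-0.3, 0.0, -0.5]
opening: 0.0384
[ 0.61980992 -0.03373853  0.20091801] 0.03835432676799917
pin_mid 0.97 [165.5 245.7] [ 0.6362 -0.0349  0.053 ]
plain_mid 0.98 [161.3 176.3] [0.6625 0.03   0.053 ]
plain_mid 0.63 [100.3 204.1] [ 0.7103 -0.0167  0.053 ]
0.9 ((0.6336524486541748, -0.0340505912899971), (0.02254308946430683, 0.08914829045534134), 72.1776351928711)
```

View pics/w7.png

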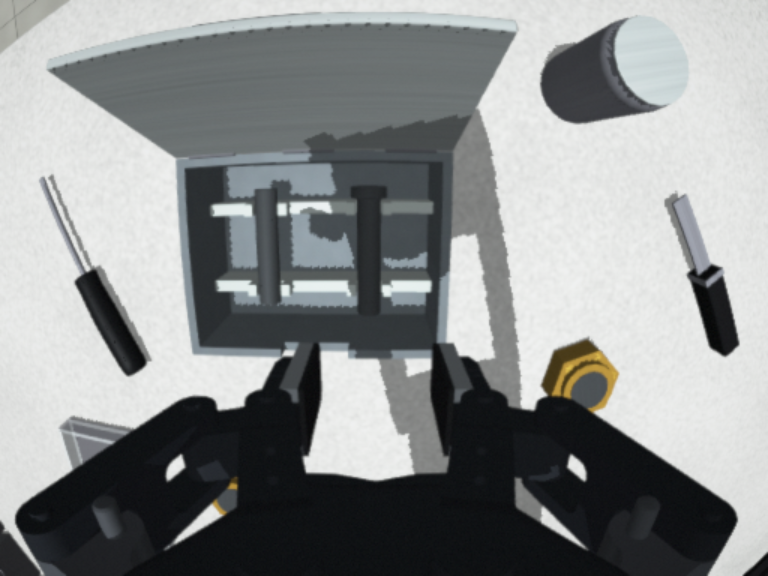

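The headed pin is at column 246, rows 125–210 in original pixels, with its head toward the hinge and its saddles at rows 140 and 191. The middle between the saddles works out to (0.636, -0.035). I'll grasp near the centre of mass.

```bash
python3 -c "
from h import *
go([0.639,-0.036,0.034],down(-18))"
```

```text
dpos [-0.478  4.194 -0.113] twist [-0.004 -0.009  0.013] t 14.8
```

```bash
python3 -m jog '[{"delta_pos":[-0.48,0.8,-0.11],"twist":[0,0,0],"jaw":0.45},{"delta_pos":[-0.48,1.6,-0.11],"twist":[0,0,0],"jaw":0.45},{"delta_pos":[-0.48,2.4,-0.11],"twist":[0,0,0],"jaw":0.45},{"delta_pos":[-0.48,3.1,-0.11],"twist":[0,0,0],"jaw":0.45},{"delta_pos":[-0.48,3.7,-0.11],"twist":[0,0,0],"jaw":0.45},{"delta_pos":[-0.48,4.19,-0.11],"twist":[0,0,0],"jaw":0.45},{"delta_pos":[-0.48,4.19,-0.11],"twist":[0,0,0],"jaw":0.45},{"delta_pos":[-0.48,4.19,-0.11],"twist":[0,0,0],"jaw":0.45}]'
python3 -m jog '[{"delta_pos":[0,0,0],"twist":[0,0,0],"jaw":0.25},{"delta_pos":[0,0,0],"twist":[0,0,0],"jaw":0.1},{"delta_pos":[0,0,0],"twist":[0,0,0],"jaw":0},{"delta_pos":[0,0,0],"twist":[0,0,0],"jaw":0},{"delta_pos":[0,0,0],"twist":[0,0,0],"jaw":0},{"delta_pos":[0,0,0],"twist":[0,0,0],"jaw":0}]'
```

```text
time_s: 15.6
ee_pos: [0.6395, -0.0362, 0.0358]
eef_rot: [-0.111, -0.698, 0.698, 0.111]
contact_force: [-1.8, 0.4, 5.5]
opening: 0.0382
time_s: 16.2
ee_pos: [0.6404, -0.0357, 0.0351]
eef_rot: [-0.111, -0.698, 0.698, 0.111]
contact_force: [-1.6, 0.6, 6.3]
opening: 0.0141
```

```bash
python3 -m jog '[{"delta_pos":[0,-0.2,0],"twist":[0,0,0],"jaw":0},{"delta_pos":[0,-0.5,0],"twist":[0,0,0],"jaw":0},{"delta_pos":[0,-1,0],"twist":[0,0,0],"jaw":0},{"delta_pos":[0,-1.7,0],"twist":[0,0,0],"jaw":0},{"delta_pos":[0,-2.5,0],"twist":[0,0,0],"jaw":0},{"delta_pos":[0.4,-3.3,0],"twist":[0,0,0],"jaw":0},{"delta_pos":[1,-4,0],"twist":[0,0,0],"jaw":0},{"delta_pos":[1.4,-4.2,0],"twist":[0,0,0],"jaw":0},{"delta_pos":[1.4,-4.2,0],"twist":[0,0,0],"jaw":0}]'
python3 - <<'E'
from h import *
p=manip.capture('wrist'); save(p,'w8')
o=manip.get_obs(); print(o['ee_pos'],o['opening'],o['contact_force'])
t=manip.capture('top')
for d in manip.trace(t,'tray')[:3]:
    r,c=np.nonzero(d['region']); q=np.array([world(t,a,b,.02)[:2] for a,b in zip(r,c)],np.float32); print(d['confidence'],cv2.minAreaRect(q))
for d in manip.trace(p,'tray')[:2]:
    r,c=np.nonzero(d['region']); q=np.array([fworld(p,a,b,.02)[:2] for a,b in zip(r,c)],np.float32); print('w',d['confidence'],cv2.minAreaRect(q))
go([0.4725,0.314,0.14],down(-21.3))
E
```

```text
time_s: 17.1
ee_pos: [0.5857, -0.0176, 0.2042]
eef_rot: [0.111, 0.698, -0.698, -0.11]
contact_force: [0.6, 0.2, -0.8]
opening: 0.0136
[ 0.58648526 -0.01800178  0.20284405] 0.013623216134998497 [ 0.01942573  0.36981283 -0.82264979]
0.88 ((0.4709547758102417, 0.3102946877479553), (0.1157817542552948, 0.14924976229667664), 68.58055114746094)
0.7 ((0.21140475571155548, 0.3263948857784271), (0.15637686848640442, 0.19096989929676056), 78.20291900634766)
w 0.68 ((0.524507999420166, 0.3014945089817047), (0.08618625998497009, 0.16058160364627838), 10.69754409790039)
w 0.39 ((0.44951650500297546, 0.18148502707481384), (0.01372663676738739, 0.031364742666482925), 18.325767517089844)
dpos [ 5.29   1.529 -7.018] twist [-0.006  0.551  0.018] t 17.3
```

View pics/w8.png

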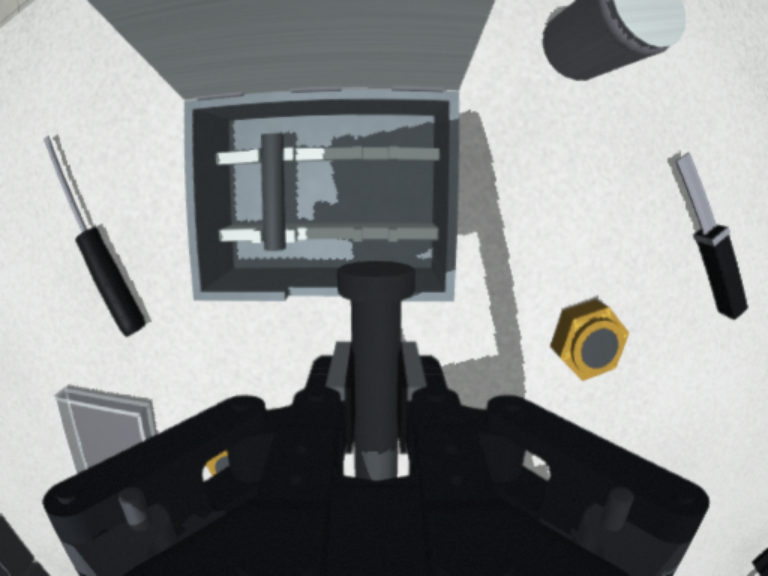

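The pin is held level, head forward, and the plain pin is still in its cradle. Moving over the tray.

```bash
python3 -m jog '[{"delta_pos":[0.7,0,-0.9],"twist":[0,0.1,0],"jaw":0},{"delta_pos":[1.4,0,-1.8],"twist":[0,0.2,0],"jaw":0},{"delta_pos":[2.1,0,-2.7],"twist":[0,0.3,0],"jaw":0},{"delta_pos":[2.8,0,-3.6],"twist":[0,0.4,0],"jaw":0},{"delta_pos":[3.5,0.2,-4.5],"twist":[0,0.55,0],"jaw":0},{"delta_pos":[4.2,0.5,-5.4],"twist":[0,0.55,0],"jaw":0},{"delta_pos":[4.8,1,-6.3],"twist":[0,0.55,0],"jaw":0},{"delta_pos":[5.3,1.53,-7.02],"twist":[0,0.55,0],"jaw":0},{"delta_pos":[5.3,1.53,-7.02],"twist":[0,0.55,0],"jaw":0},{"delta_pos":[5.3,1.53,-7.02],"twist":[0,0.55,0],"jaw":0}]'
python3 - <<'E'
from h import *
p=manip.capture('wrist'); save(p,'w9')
o=manip.get_obs(); print(o['ee_pos'],o['opening'])
t=manip.capture('top'); 
for d in manip.tip_of(t,'tray')[:2]: print(d['confidence'],world(t,*d['centre'],.005))
go([0.472,0.313,0.0085],down(-21.3))
E
```

```text
time_s: 18.3
ee_pos: [0.4717, 0.3146, 0.1391]
eef_rot: [-0.129, -0.694, 0.696, 0.131]
contact_force: [0.1, -0.2, -0.6]
opening: 0.0138
[0.47250798 0.31407722 0.14005037] 0.013706113951407334
0.72 [0.47058327 0.30519791 0.005     ]
0.71 [0.21183881 0.33003893 0.005     ]
dpos [0.028 3.32  0.024] twist [-0.002 -0.011 -0.005] t 18.45
```

View pics/w9.png

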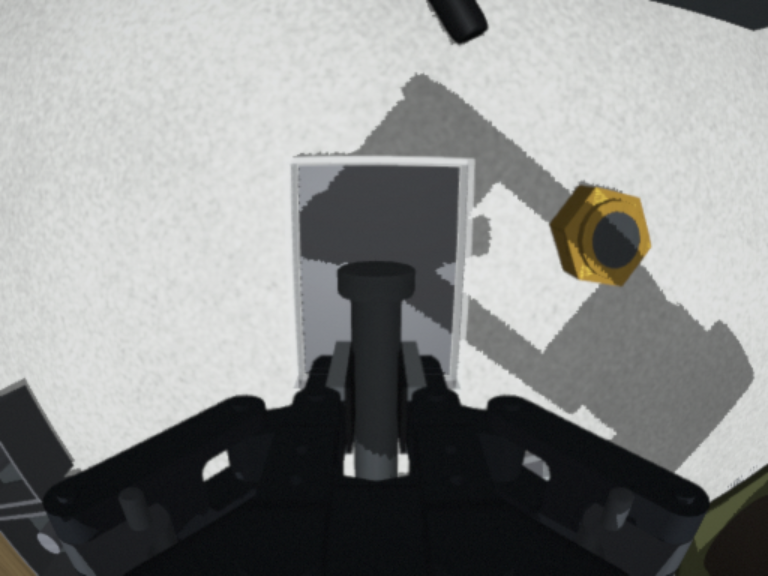

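The pin is centred over the small tray (columns 293–473 at 1.5x, top wall row 160) and aligned with its long side. Lowering.

```bash
python3 -m jog '[{"delta_pos":[0,0.8,0],"twist":[0,0,0],"jaw":0},{"delta_pos":[0,1.6,0],"twist":[0,0,0],"jaw":0},{"delta_pos":[0,2.3,0],"twist":[0,0,0],"jaw":0},{"delta_pos":[0,2.8,0],"twist":[0,0,0],"jaw":0},{"delta_pos":[0,3.05,0],"twist":[0,0,0],"jaw":0},{"delta_pos":[0,3.2,0],"twist":[0,0,0],"jaw":0},{"delta_pos":[0,3.27,0],"twist":[0,0,0],"jaw":0},{"delta_pos":[0,3.3,0],"twist":[0,0,0],"jaw":0},{"delta_pos":[0,3.3,0],"twist":[0,0,0],"jaw":0},{"delta_pos":[0,3.3,0],"twist":[0,0,0],"jaw":0}]'
```

```text
time_s: 19.45
ee_pos: [0.4728, 0.3147, 0.0101]
eef_rot: [0.131, 0.695, -0.695, -0.13]
contact_force: [0.2, 1.0, -1.2]
opening: 0.0138
```

```bash
python3 -m jog '[{"delta_pos":[0,0.04,0],"twist":[0,0,0],"jaw":0},{"delta_pos":[0,0.08,0],"twist":[0,0,0],"jaw":0},{"delta_pos":[0,0.08,0],"twist":[0,0,0],"jaw":0}]'
```

```text
time_s: 19.75
ee_pos: [0.4724, 0.3146, 0.0062]
eef_rot: [0.131, 0.695, -0.695, -0.13]
contact_force: [-0.8, -0.4, 0.7]
opening: 0.014
```

Near touch (0.7 N against a −1.2 N bias). Releasing gently, then rising.

```bash
python3 -m jog '[{"delta_pos":[0,0,0],"twist":[0,0,0],"jaw":0.2},{"delta_pos":[0,0,0],"twist":[0,0,0],"jaw":0.3},{"delta_pos":[0,0,0],"twist":[0,0,0],"jaw":0.38},{"delta_pos":[0,0,0],"twist":[0,0,0],"jaw":0.38},{"delta_pos":[0,0,0],"twist":[0,0,0],"jaw":0.38},{"delta_pos":[0,-0.4,0],"twist":[0,0,0],"jaw":0.38},{"delta_pos":[0,-1.2,0],"twist":[0,0,0],"jaw":0.38},{"delta_pos":[0,-2.2,0],"twist":[0,0,0],"jaw":0.38},{"delta_pos":[0,-3.4,0],"twist":[0,0,0],"jaw":0.38},{"delta_pos":[0.5,-4.6,0],"twist":[0,0,0],"jaw":0.38}]'
python3 -m jog '[{"delta_pos":[1,-0.5,0],"twist":[0,0,0],"jaw":0.38},{"delta_pos":[1.5,-0.5,0],"twist":[0,0,0],"jaw":0.38},{"delta_pos":[1.5,-0.5,0],"twist":[0,0,0],"jaw":0.38}]'
python3 - <<'E'
from h import *
p=manip.capture('wrist'); s=manip.capture('scene')
cv2.imwrite('pics/f10.png',np.hstack([cv2.resize(p['pixels'][60:260,130:400],(400,300)),cv2.resize(s['pixels'][100:310,90:410],(400,300))]))
for d in manip.tip_of(p,'pin_mid')[:1]: print(d,fworld(p,*d['centre'],.016).round(4))
for d in manip.tip_of(s,'pry_grip')[:1]: print(world(s,*d['centre']))
E
```

```text
time_s: 20.75
ee_pos: [0.4561, 0.321, 0.1901]
eef_rot: [0.132, 0.695, -0.695, -0.131]
contact_force: [0.8, 1.0, 1.2]
opening: 0.0326
time_s: 21.05
ee_pos: [0.3961, 0.3437, 0.2095]
eef_rot: [0.13, 0.696, -0.695, -0.13]
contact_force: [-0.1, -0.0, -0.3]
opening: 0.0326
{'centre': [106.4, 251.6], 'confidence': 0.59} [0.4654 0.3143 0.016 ]
[ 0.50477517 -0.32204344  0.03109264]
```

View pics/f10.png

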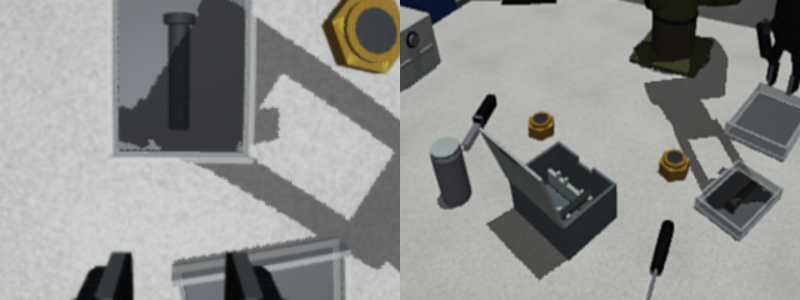

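The pin lies flat near the middle of the small tray. The cover is open, the pry tool is flat on the bench, the bystanders are in place and the arm is clear. Handing in.

```bash
python3 -m jog '[{"delta_pos":[0,0,0],"twist":[0,0,0],"jaw":0.38},{"delta_pos":[0,0,0],"twist":[0,0,0],"jaw":0.38}]'; python3 -c "
from cell import manip
print(manip.job_done())"
```

```text
time_s: 21.45
ee_pos: [0.3991, 0.3427, 0.2076]
eef_rot: [-0.131, -0.695, 0.695, 0.131]
contact_force: [-0.7, -0.2, 0.1]
opening: 0.0325
the job is handed in; nothing more can be done
None
```

I finished all the steps and handed the job in at about 21.5 s of the 72 s allowed. `job_done` reports no verdict, so I only have my own checks to go on.

I slid the pry blade about 25 mm into the notch and swung the cover past upright. I then laid the tool back at its original spot on the bench and set the clevis pin down in the smaller tray.

**Last checks:**
- **Cover:** it stands open at roughly 1.7 rad, judged by eye from the pictures.
- **Pry tool:** it lies flat and released on the bench, clear of the case and tray.
- **Clevis pin:** it lies flat in the tray, with its middle within about 10 mm of the tray's centre.
- **Plain pin and bystanders:** the plain pin is in its cradle. The screwdriver, lock nuts and canister look unmoved in the pictures; I did not measure them.
- **Robot:** the arm is clear of everything.

**Not confirmed or odd:**
- I did not measure the force between blade and cover. I take it that the blade bore the cover, since it was the only thing lifting it through 0.3 rad.
- The wrist force read 5–7 N upward when I gripped the pry tool and the pin. This was probably a light touch, and I saw no effect from it.
- I let go of the pry tool at a TCP height of 15 mm, against about 10 mm when I first gripped it, so it may have settled by about 5 mm.

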